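# Feel for the hidden release button in the tub's lid and press it

### The arm

A 6-joint arm with a two-finger parallel gripper is mounted at the origin on the work surface. World frame = base frame: x ahead of the robot, y to its left, z up, the work surface at z = 0. Lengths are in m, angles in degrees, forces in N, time in s.
With the tool pointing down it reaches from about 0.4 to 0.825 m from the base axis. Payload 7 kg.
Tool frame: the origin (TCP) lies midway between the tips of the shut fingers; the grasp point (between the pads) lies 19 mm behind it (ctrl.grasp_offset is the distance from the TCP to the grasp point, in m); z points along the fingers, x is the direction in which the jaws open and shut, and the axes are right-handed (so a half turn about z gives the same grasp; the last joint's range is limited). The gripper opens to 88 mm and grips with 3 to 60 N. Pads are 19 mm wide; open, the fingers measure 130 mm over their backs; the gripper's body (78 mm by 193 mm) begins 47 mm behind the grasp point.
Start: joints at [-60.728, 20.546, 0.682, 0, -70.136, -16.507], TCP at [0.149, -0.658, 0.227] pointing down, gripper open.
Joint ranges: [-176.03, 176.03], [-82.01, 121.73], [-58.28, 71.71], [-173.87, 95.51], [-174.79, -0.11], [-173.66, 173.66]. Speed limits (degrees/s): [136.94, 136.94, 172.46, 180, 180, 180].

### API

Orientations are given as [roll, pitch, yaw] about the fixed x, y, z axes, in that order (R = Rz(yaw) Ry(pitch) Rx(roll)).
In Python, from plant import sensors, snapshot, order, ctrl gives the robot as it stands.
- The arm moves only by the tool send_rows, never from a script. Its argument "commands" is a list of rows, each a list of 3 entries, a list of its own where there are three numbers: the closure, from 0 (fully open) to 1 (shut), then the shift along the world's x, y, z in units of 0.25 m (1.0 is 0.25 m), then the turn, a rotation vector about the world's x, y, z in units of 360 degrees (1.0 is 360 degrees). In form: [[hand, [x, y, z], [ax, ay, az]], ...]. A call has 1 to 12 rows; each row shifts and turns the pose as measured when the row begins; what a row does not reach is not made up. A row lasts 1/10 s, in which the tool goes at most 50 mm and 8.59 degrees, less where a joint would pass 70% of its speed; a pose out of reach is approached as far as the arm can. A call with a number of a shift or a turn outside -1 to 1 is refused whole. A call with a gripper value outside its range is refused whole. The fingers move at their own pace and stop on an object; the grip force is fixed at half the most. Time passes only in rows, so rows that do not move let the fingers close. It gives the time, the measured TCP pose, the force and the opening at its end, in the units of the state.
- sensors.get_obs(): the state, without advancing time (a new reading comes with each control period).
- snapshot(name): name is "scene" or "top" or "wrist"; returns a dict with "color" (400x640x3 uint8, blue, green, red), "z_map" (400x640 float32, m along the optical axis (not along the pixel's ray), 0 where there is no reading), "mtx" (3x3 intrinsics, pixels), "xyz" and "attitude" of the camera in the world. Camera axes: x right, y down, z forward; pixel columns grow to the right and rows downward; lengths in m; the calibration is good to about 2 mm. A picture is of the moment at which its call begins.
- order.close_job(): hands the job in, once; it reports no verdict.
The state is a dict: "clock": time; "joint_pos": joint angles; "qvel": joint speeds; "tau": joint torques, N m; "tool_pos": TCP position; "orientation": TCP orientation; "force": force on the tool from outside, world axes, zero at the start; "moment": the same for the moment, N m; "opening": finger opening in m.
Only numpy, scipy, OpenCV 4.12 (cv2) and the standard library are available. Lean on these libraries where they do the work, as an engineer would, in place of code of your own. Each camera call takes 0.05 s, during which the arm holds its last target.

### The job

Open the pouring flap of the round white-lidded tub: feel lightly with a fingertip over the near side of the flat lid for the flush release button, which is the same white as the lid, and press it in so that the flap springs right open; then let the button come back up and take your hand away. Only touch and press: do not pick up, tip or shove the tub, do not lean hard on its lid, and leave everything else on the cart where it is.

Things in the scene. Friction and masses are not known exactly. Their poses are not given: they have to be found in the camera images.
- tub: the storage tub: round, blue-grey, loose on the tray, about 1 kg, flat white screw lid; 204 mm across, 120 mm tall. Origin under its centre, z up. The lid stops at a different turn each time: seen from the centre, its release button lies anywhere within 65 degrees either side of the tub's own -x. No reading gives that turn: feel for the button (or see its thin dark seam).
- lid_top (a point): the centre of the lid's flat upper face, 120 mm above the tub's underside; axes of the tub, not of the lid. The face is level, firm plastic (gives under 1 mm at 10 N) out to 99 mm from the centre. On the lid, from the centre outwards: free edge of the flush flap at 37 mm, a bar, the button's well from 44 to 88 mm.
- release (a joint): the release button: flat pad of the lid's white, 42 mm radially, 56 mm tangentially, in a well 44 x 58 mm, middle 66 mm from the lid's centre, top 2.5 mm below the lid's face. Value: how far it is pressed straight down, m; 0 up, 0.006 fully in (8.5 mm below the lid's face). Sprung: 1.3 N to start, 5 N fully in, trips the catch at about 0.0035, comes back when let go. Elsewhere the lid hardly gives.
- flap (a joint): the pouring flap, 60 x 56 mm, between the button and a hinge 24 mm beyond the lid's centre: angle in rad, 0 shut and flush, 1.2 fully open (its stop). The catch holds it shut; once the button frees it, its spring swings it up to the stop in about half a second, away from the button, its free edge rising to about 56 mm above the lid.
- blender_base: the black plastic blender base, round, 180 mm across and 180 mm tall, 1.8 kg; origin under its centre. A bystander.
- jug: the blender's glass jug standing upside down, its mouth on the tray: 144 mm across, 224 mm tall, with a handle reaching 120 mm from its axis; origin under its centre. A bystander.
- scraper: a scraper lying flat: wooden handle and red silicone blade, 297 mm long, 56 mm wide, 18 mm thick; origin under the middle, blade towards its +x. A bystander.
- sieve: a round steel sieve lying dome upward, 152 mm across, 63 mm tall, with a flat handle reaching 205 mm from its centre towards its -x; origin under the dome's centre. A bystander.
- pepper_jar: a small spice jar with a black cap, 52 mm across, 105 mm tall; origin under its centre. A bystander.
- salt_mill: a turned dark wooden mill, 58 mm across, 162 mm tall; origin under its centre. A bystander.
- mug: a blue mug, 82 mm across, 92 mm tall, handle towards its +y; origin under its centre. A bystander.
Mind the look-alikes: they are no part of the job. What is shaped like the tub but green is not meant.

How it is judged (in metres and radians):
On the way:
1. the release button is pressed in past its catch with the fingers (value of joint release above 0.0032 m and contact force between the fingers and tub above 0.5 N).
At the end, for the whole second after the job is handed in: the flap stands open (more than 1.0 of its 1.2 rad), the button is back up (within 1 mm), and the tub stands level, at rest, within 25 mm of where it was (value of joint flap above 1 rad and value of joint release below 0.001 m and distance of tub from where it was at the start of the episode below 0.025 m and angle between tub's own z axis and vertical below 0.03 rad and linear speed of tub below 0.02 m/s); the robot touches nothing.
It fails at once if the tub is lifted, or shoved more than 25 mm (distance of tub from where it was at the start of the episode above 0.025 m or height (world z) of tub above 0.012 m).
It fails at once if the tub is tipped by more than 6 degrees (angle between tub's own z axis and vertical above 0.1 rad).
It fails at once if the hand leans on the tub or its lid with more than 80 N (contact force between any of the fingers, the arm and tub above 80 N).
It fails at once if a bystander is moved more than 20 mm (distance of any of blender_base, jug, scraper, sieve, pepper_jar, salt_mill, mug from where it was at the start of the episode above 0.02 m).
It also fails if it takes over 58 s, if anything falls off the work surface, if the arm or the gripper's body presses on something with over 40 N, if the wrist force passes 120 N, or if a joint passes its speed limit or range.

## Working session

There is one attempt and no reset: what is moved stays moved. The work goes in short steps, Python scripts to look and compute and a tool call to move; the robot and the scene stay as the last step left them, time stands still between calls to the robot, and variables do not carry over. Pictures are saved under pics/ and viewed, and the job is handed in when it is done.

Besides the shell and the picture viewer there is one more tool, called after ">>>" by a JSON object that holds its "fn" and its "kwargs". send_rows: Moves the arm, as the interface text tells. Its arguments: {"type":"object","properties":{"commands":{"type":"array","items":{"type":"array"}}},"required":["commands"]}

```bash
mkdir -p pics
cat > h.py <<'E'
import numpy as np, cv2
from plant import sensors, snapshot, order, ctrl
def save(n,f,crop=None,scale=1):
    s=snapshot(n); c=s["color"]
    if crop: c=c[crop[1]:crop[3],crop[0]:crop[2]]
    if scale!=1: c=cv2.resize(c,None,fx=scale,fy=scale,interpolation=cv2.INTER_CUBIC)
    cv2.imwrite("pics/"+f,c); return s
E
python3 - <<'E'
from h import *
o=sensors.get_obs(); print(o)
for n in ("scene","top"):
    s=save(n,n+"0.png"); print(n,s["xyz"],s["attitude"],s["mtx"])
    np.savez("pics/"+n+"0.npz",**{k:np.array(v) for k,v in s.items()})
E
```

```text
{'clock': 0.0, 'joint_pos': array([-6.07312241e+01,  2.05886801e+01,  6.34673123e-01, -1.84472690e-02,
       -7.01363846e+01, -1.65068827e+01]), 'qvel': array([-0.13501878, -0.02641446, -0.02435588, -0.01399676, -0.00222804,
       -0.04247135]), 'tau': array([-2.35414765e-03, -5.82719207e+01,  2.93051201e+01,  6.99707866e+00,
        7.05183222e-03, -1.63949671e-04]), 'tool_pos': array([ 0.14896593, -0.65786284,  0.22566588]), 'orientation': array([-1.79990942e+02, -9.15938292e-02,  1.02755604e+02]), 'force': array([ 0.62843963, -0.40463995,  0.01295344]), 'moment': array([ 0.02577856,  0.04691485, -0.03247519]), 'opening': 0.08778474729088562}
scene [0.07106127 0.87345204 1.00653207] [-132.03388755    0.88232464 -152.0498944 ] [[428.17311055   0.         312.04570687]
 [  0.         428.17311055 192.84800326]
 [  0.           0.           1.        ]]
top [ 0.33620767 -0.00786781  1.21942716] [-169.06374816    0.73428585  -91.11635963] [[443.1461336    0.         311.98745329]
 [  0.         443.1461336  204.16428991]
 [  0.           0.           1.        ]]
```

View pics/scene0.png

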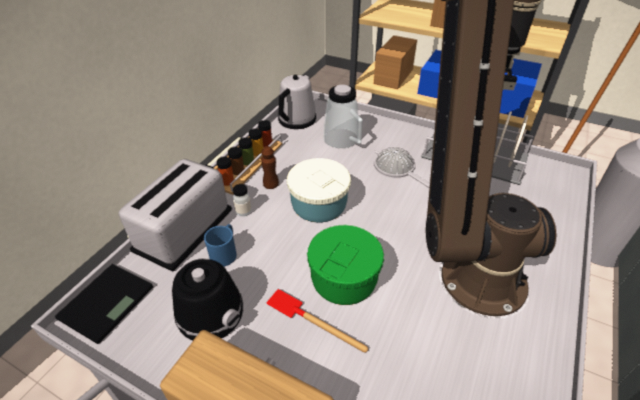

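View pics/top0.png

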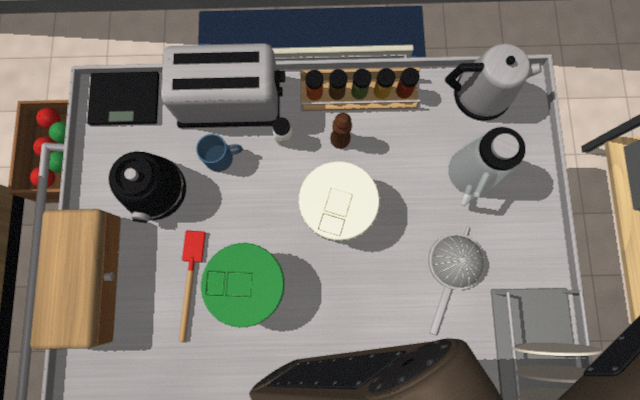

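The white-lidded tub is at about (339,200) in the top view. Its thin seams are visible: the button is the small square near (331,225) and the flap is near (338,202). Next I'll measure them.

```bash
cat >> h.py <<'E'
from scipy.spatial.transform import Rotation as Ro
def ray(s,u,v,z):
    R=Ro.from_euler('xyz',s["attitude"],degrees=True).as_matrix()
    d=R@np.linalg.solve(s["mtx"],np.array([u,v,1.])); p=s["xyz"]
    return p+d*(z-p[2])/d[2]
def pt(s,u,v):
    R=Ro.from_euler('xyz',s["attitude"],degrees=True).as_matrix()
    return s["xyz"]+R@np.linalg.solve(s["mtx"],np.array([u,v,1.]))*s["z_map"][int(v),int(u)]
E
python3 - <<'E'
from h import *
for n,seed in(("top",(339,185)),("scene",(310,175))):
    s=dict(np.load(f"pics/{n}0.npz")); c=s["color"]
    print(n,pt(s,*seed), c[seed[1],seed[0]])
    m=(c.min(2)>140).astype(np.uint8)
    hsv=cv2.cvtColor(c,cv2.COLOR_BGR2HSV)
    Z=np.zeros(m.shape)
    P=np.array([[pt(s,u,v) for u in range(640)] for v in range(400)])
    m=((abs(P[:,:,2]-0.12)<0.012)&(c.min(2)>150)).astype(np.uint8)
    m=cv2.morphologyEx(m,cv2.MORPH_CLOSE,np.ones((5,5)))
    nl,l,st,ce=cv2.connectedComponentsWithStats(m)
    i=l[seed[1],seed[0]]; print(st[i],ce[i])
    k=(l==i).astype(np.uint8); cn=max(cv2.findContours(k,0,2)[0],key=len)
    w=np.array([ray(s,*q[0],.12)[:2] for q in cn],np.float32)
    print("circle",cv2.minEnclosingCircle(w),"ell",cv2.fitEllipse(w), "zmed",np.median(P[l==i][:,2]))
    x,y,ww,hh=st[i][:4]; q=c[y-4:y+hh+4,x-4:x+ww+4]
    print("crop",x-4,y-4)
    cv2.imwrite(f"pics/{n}_lid.png",cv2.resize(q,None,fx=6,fy=6,interpolation=cv2.INTER_CUBIC))
E
```

```text
top [ 0.59687199 -0.06761166  0.12086824] [223 239 241]
[ 298  161   81   79 4956] [338.14507667 200.4047619 ]
circle ((0.557999849319458, -0.06421243399381638), 0.10279007256031036) ell ((0.5588797926902771, -0.06415735930204391), (0.19974452257156372, 0.20182688534259796), 22.51609230041504) zmed 0.11903538979807815
crop 294 157
scene [ 0.58869665 -0.05899495  0.12314614] [236 249 251]
[ 287  158   64   45 2177] [318.54662379 179.44648599]
circle ((0.5569667220115662, -0.05894479528069496), 0.10958095639944077) ell ((0.5583999752998352, -0.06035256385803223), (0.20047715306282043, 0.21332241594791412), 20.446481704711914) zmed 0.12125006576636777
crop 283 154
```

View pics/top_lid.png

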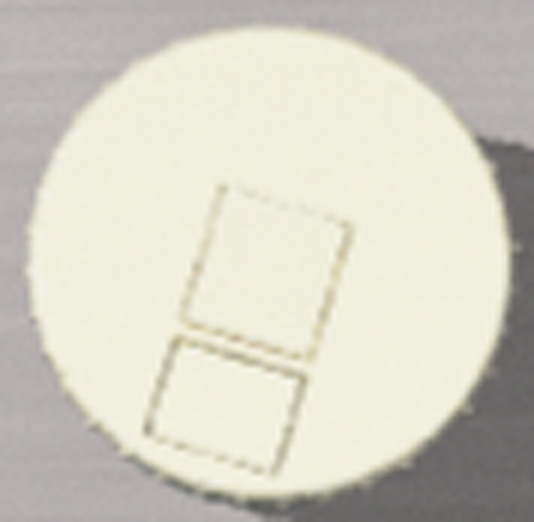

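View pics/scene_lid.png

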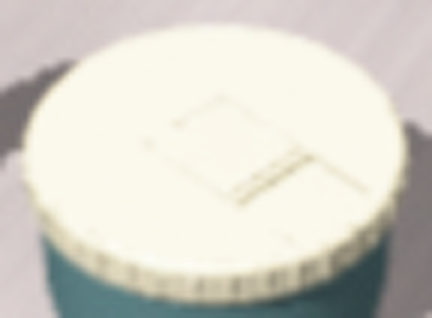

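Run:
```python
from h import *
s=dict(np.load("pics/top0.npz"))
f=lambda x,y:((x+.5)/6-.5+294,(y+.5)/6-.5+157)
C=np.array([0.5585,-0.063])
B=[ray(s,*f(*q),.12)[:2] for q in((177,338),(305,376),(275,474),(147,434))]
B=np.array(B); b=B.mean(0); print(B,b,"r",np.linalg.norm(b-C))
F=np.array([ray(s,*f(*q),.12)[:2] for q in((220,186),(350,226),(310,360),(182,322))]); fc=F.mean(0);print("flap",fc)
d=b-fc;a=np.degrees(np.arctan2(d[1],d[0]));print("dir from seams",a,"sep",np.linalg.norm(d), "dir from C",np.degrees(np.arctan2(*(b-C)[::-1])))
for i in range(4): print(np.linalg.norm(B[i]-B[(i+1)%4]))
o=sensors.get_obs();print(o["orientation"], "to go",b-o["tool_pos"][:2])
# bystanders approx
for nm,u,v,z in(("jugtop",505,145,.224),("mill",342,122,.162),("pepper",281,128,.105),("sieve",458,262,.06),("kettle",510,60,.25),("green",243,285,.12)): print(nm,ray(s,u,v,z),pt(s,u,v))
```

```text
[[ 0.52585424 -0.02540182]
 [ 0.50858094 -0.07849325]
 [ 0.46770192 -0.06467934]
 [ 0.48555825 -0.01192636]] [ 0.49692384 -0.04512519] r 0.06411811444196382
flap [ 0.55275777 -0.06332728]
dir from seams 161.94382813152728 sep 0.05872601004504731 dir from C 163.81263330211823
0.055830705074773404
0.04314995426081617
0.05569314371916414
0.042489468192465005
[-1.79991989e+02 -8.26115151e-02  1.02762098e+02] to go [0.34790358 0.61278097]
jugtop [ 0.65955622 -0.45220991  0.224     ] [ 0.65931554 -0.45187916  0.22474096]
mill [ 0.74983224 -0.07798076  0.162     ] [ 0.75213037 -0.07837031  0.15612486]
pepper [0.75929074 0.08037537 0.105     ] [0.76105701 0.08074377 0.10034752]
sieve [ 0.39975297 -0.37230798  0.06      ] [ 0.39975915 -0.3723434   0.05988729]
kettle [ 0.86036889 -0.47368692  0.25      ] [ 0.88399081 -0.49467958  0.20631166]
green [0.35127421 0.17470869 0.12      ] [0.35124493 0.17435393 0.12213627]
```

The seams measure 56 x 43 mm with their middle 64–66 mm from the lid centre, which matches the button. It sits at about (0.496, -0.044), in direction 162.5°. I'll raise and shut the fingers, then go over, turning the jaw axis to be tangential (yaw about 72.5°).

>>> {"fn": "send_rows", "kwargs": {"commands": [[1,[0,0,0.2],[0,0,0]],[1,[0,0,0.2],[0,0,0]],[1,[0.08,0.14,0],[0,0,-0.006]],[1,[0.09,0.16,0],[0,0,-0.006]],[1,[0.09,0.16,0],[0,0,-0.006]],[1,[0.09,0.16,0],[0,0,-0.006]],[1,[0.09,0.16,0],[0,0,-0.006]],[1,[0.09,0.16,0],[0,0,-0.006]],[1,[0.09,0.16,0],[0,0,-0.006]],[1,[0.09,0.16,0],[0,0,-0.006]],[1,[0.09,0.16,0],[0,0,-0.006]],[1,[0,0,0],[0,0,0]]]}}

```text
clock: 1.3
tool_pos: [0.3513, -0.2873, 0.3218]
orientation: [-179.9, -0.8, 82.2]
force: [0.3, 0.1, 0.7]
opening: 0.0017
```

>>> {"fn": "send_rows", "kwargs": {"commands": [[1,[0.09,0.15,0],[0,0,-0.005]],[1,[0.09,0.15,0],[0,0,-0.005]],[1,[0.09,0.15,0],[0,0,-0.005]],[1,[0.09,0.15,0],[0,0,-0.005]],[1,[0.09,0.15,0],[0,0,-0.005]],[1,[0.09,0.15,0],[0,0,-0.003]],[1,[0.02,0.04,0],[0,0,0]],[1,[0,0,0],[0,0,0]]]}}

```text
clock: 2.1
tool_pos: [0.4935, -0.0429, 0.3203]
orientation: [-179.8, -0.7, 71.8]
force: [-0.4, 0.2, -0.1]
opening: 0.0005
```

Run:
```python
from h import *
o=sensors.get_obs();print(o["clock"],o["tool_pos"],o["orientation"],o["force"],o["opening"])
s=save("wrist","w1.png"); save("top","t1.png")
print(s["xyz"],s["attitude"])
np.savez("pics/w1.npz",**{k:np.array(v) for k,v in s.items()})
```

```text
2.1 [ 0.49345759 -0.04289455  0.32032416] [-179.80805876   -0.70660061   71.7657405 ] [-0.44764306  0.15080297 -0.05776898] 0.00047737579273019463
[ 0.41372412 -0.01892611  0.47942032] [162.33050539  -0.75815352  71.63125743]
```

View pics/w1.png

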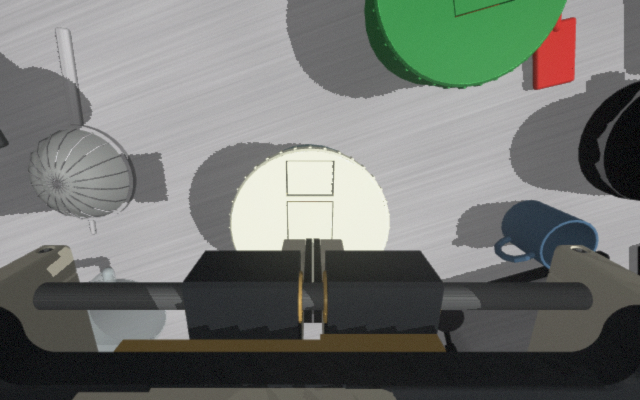

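The wrist view shows the button well at about (287–334, 161–195), squared up with the hand, and the flap below it. I'll cross-check its position.

Run:
```python
from h import *
s=dict(np.load("pics/w1.npz"))
c=s["color"]; q=c[140:260,220:400]; cv2.imwrite("pics/w1z.png",cv2.resize(q,None,fx=4.4,fy=4.4,interpolation=cv2.INTER_CUBIC))
B=np.array([ray(s,*p,.12)[:2] for p in((287,161),(333,161),(334,195),(286,195))]);print(B,B.mean(0),[np.linalg.norm(B[i]-B[(i+1)%4]) for i in range(4)])
b=B.mean(0);d=B[0]+B[1]-B[2]-B[3];print(np.degrees(np.arctan2(d[1],d[0])),pt(s,310,178),pt(s,270,200))
```

```text
[[ 0.46875781 -0.06389821]
 [ 0.48608772 -0.01213144]
 [ 0.52679658 -0.02344007]
 [ 0.50798855 -0.07933395]] [ 0.49740767 -0.04470092] [np.float64(0.05459051334580597), np.float64(0.042250399946123125), np.float64(0.05897344738975794), np.float64(0.04215818406639503)]
161.50195719042796 [ 0.49754542 -0.04476532  0.11787108] [ 0.50745482 -0.09993175  0.1211723 ]
```

View pics/w1z.png

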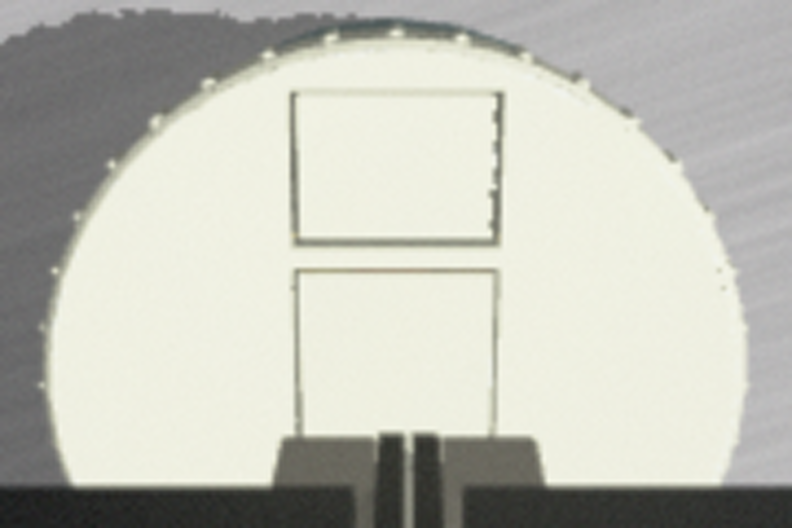

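Both views agree to about 1 mm, at (0.497, -0.045). I'll go down to just above the button.

>>> {"fn": "send_rows", "kwargs": {"commands": [[1,[0.01,-0.006,-0.16],[0,0,0]],[1,[0,0,-0.16],[0,0,0]],[1,[0,0,-0.16],[0,0,0]],[1,[0,0,-0.12],[0,0,0]],[1,[0,0,-0.06],[0,0,0]],[1,[0,0,0],[0,0,0]],[1,[0,0,0],[0,0,0]]]}}

```text
clock: 2.9
tool_pos: [0.4915, -0.0555, 0.1533]
orientation: [179.9, -0.8, 71.2]
force: [0.6, 0.7, 0.2]
opening: 0.0003
```

>>> {"fn": "send_rows", "kwargs": {"commands": [[1,[0.02,0.044,0],[0,0,0.002]],[1,[0,0,-0.02],[0,0,0]],[1,[0,0,0],[0,0,0]]]}}

```text
clock: 3.2
tool_pos: [0.4985, -0.0445, 0.1514]
orientation: [179.6, -1.0, 71.9]
force: [0.2, 1.0, 0.8]
opening: 0.0006
```

>>> {"fn": "send_rows", "kwargs": {"commands": [[1,[-0.008,0,-0.04],[-0.0026,0.0009,0]],[1,[0,0,-0.04],[0,0,0]],[1,[0,0,0],[0,0,0]]]}}

```text
clock: 3.5
tool_pos: [0.4969, -0.0441, 0.1309]
orientation: [179.5, 0.0, 71.9]
force: [-0.1, -0.4, -0.7]
opening: 0.0005
```

Run:
```python
from h import *
o=sensors.get_obs();print(o["clock"],o["tool_pos"],o["orientation"],o["force"],o["opening"])
s=save("wrist","w2.png",(160,80,480,300),2)
```

```text
3.5 [ 0.49689911 -0.04411191  0.13090389] [1.79503680e+02 4.35273552e-02 7.19120360e+01] [-0.11532081 -0.35171021 -0.71037105] 0.0004878080562785037
```

View pics/w2.png

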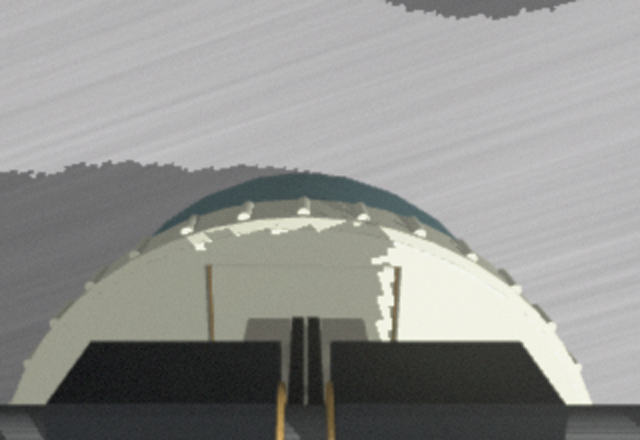

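The wrist view shows the fingertips (crop columns about 246–378) between the well's side seams (209 and 398). I'll press down in small steps.

>>> {"fn": "send_rows", "kwargs": {"commands": [[1,[0,0,-0.028],[0,0,0]],[1,[0,0,-0.012],[0,0,0]],[1,[0,0,0],[0,0,0]]]}}

```text
clock: 3.85
tool_pos: [0.4972, -0.0441, 0.1205]
orientation: [179.5, 0.0, 71.9]
force: [0.2, -0.0, -0.2]
opening: 0.0005
```

>>> {"fn": "send_rows", "kwargs": {"commands": [[1,[0,0,-0.012],[0,0,0]],[1,[0,0,0],[0,0,0]]]}}

```text
clock: 4.05
tool_pos: [0.4975, -0.0442, 0.1176]
orientation: [179.5, 0.0, 71.9]
force: [-0.9, 1.1, 2.5]
opening: 0.0005
```

>>> {"fn": "send_rows", "kwargs": {"commands": [[1,[0,0,-0.01],[0,0,0]],[1,[0,0,0],[0,0,0]]]}}

```text
clock: 4.25
tool_pos: [0.4976, -0.0441, 0.1154]
orientation: [179.4, 0.0, 71.9]
force: [-0.9, 0.4, 1.9]
opening: 0.0004
```

The fingers touch at z = 0.1176, and the surface gives at about 2 N, so this is the button: firm lid would have met them at 0.120.

>>> {"fn": "send_rows", "kwargs": {"commands": [[1,[0,0,-0.01],[0,0,0]],[1,[0,0,0],[0,0,0]]]}}

```text
clock: 4.45
tool_pos: [0.4978, -0.0442, 0.113]
orientation: [179.4, 0.0, 71.9]
force: [-0.8, 0.8, 3.9]
opening: 0.0004
```

>>> {"fn": "send_rows", "kwargs": {"commands": [[1,[0,0,-0.006],[0,0,0]],[1,[0,0,0],[0,0,0]]]}}

```text
clock: 4.65
tool_pos: [0.4978, -0.0442, 0.1117]
orientation: [179.4, 0.0, 71.9]
force: [-2.5, 0.7, 4.9]
opening: 0.0002
```

Run:
```python
from h import *
o=sensors.get_obs();print(o["clock"],o["tool_pos"],o["force"])
s=save("scene","s3.png",(240,100,400,220),4)
```

```text
4.65 [ 0.4977786  -0.04416652  0.11166536] [-2.54289819  0.65671829  4.88345365]
```

View pics/s3.png

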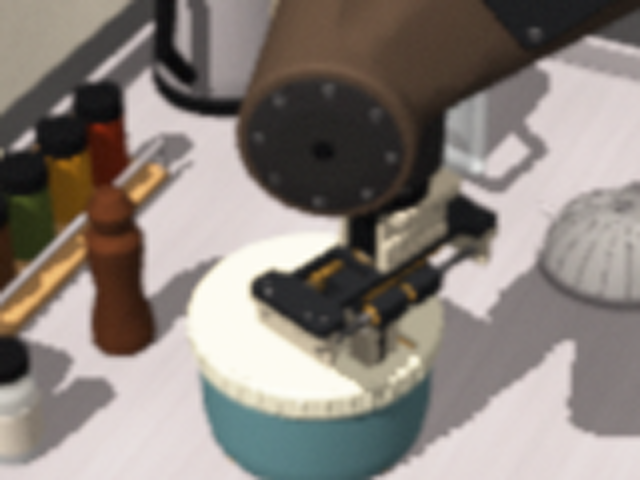

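The button is pressed about 6 mm at 4.9 N, but the hand hides the flap. I'll hold briefly, then rise straight up and look.

>>> {"fn": "send_rows", "kwargs": {"commands": [[1,[0,0,0],[0,0,0]],[1,[0,0,0],[0,0,0]],[1,[0,0,0],[0,0,0]],[1,[0,0,0],[0,0,0]]]}}

```text
clock: 5.1
tool_pos: [0.4978, -0.0442, 0.112]
orientation: [179.4, 0.0, 71.9]
force: [-1.1, 0.5, 4.1]
opening: 0.0001
```

Run:
```python
from h import *
o=sensors.get_obs();print(o["clock"],o["tool_pos"],o["force"])
s=save("top","t3.png",(260,120,420,240),4)
save("wrist","w3.png")
```

```text
5.1 [ 0.49780171 -0.04416312  0.11197308] [-1.14394074  0.46860456  4.10450003]
```

View pics/t3.png

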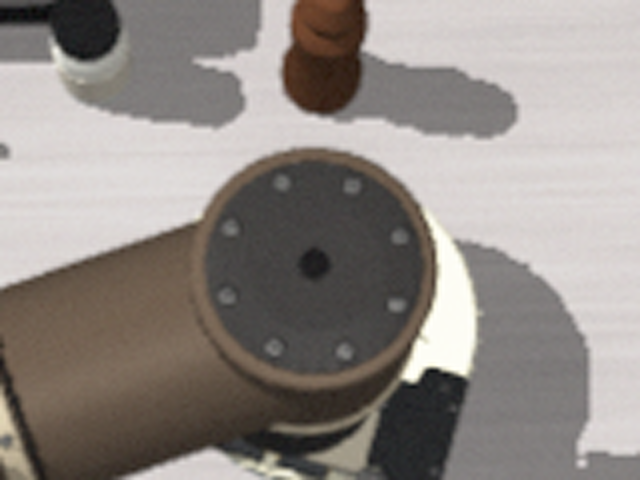

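View pics/w3.png

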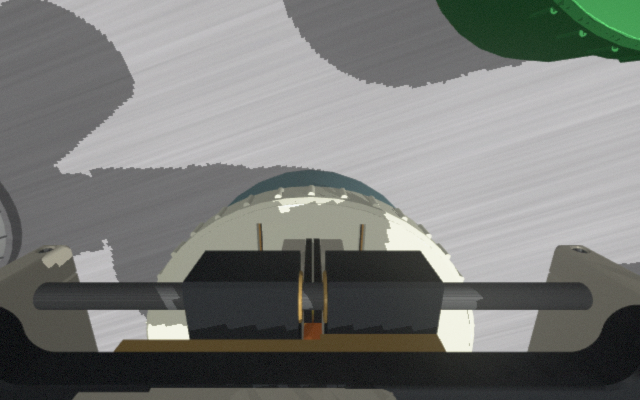

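>>> {"fn": "send_rows", "kwargs": {"commands": [[1,[0,0,0.04],[0,0,0]],[1,[0,0,0.08],[0,0,0]],[1,[-0.04,0.01,0.12],[0,0,0]],[1,[-0.08,0.02,0.16],[0,0,0]],[1,[-0.08,0.02,0.16],[0,0,0]],[1,[0,0,0.16],[0,0,0]],[1,[0,0,0.16],[0,0,0]],[1,[0,0,0],[0,0,0]]]}}

```text
clock: 6.0
tool_pos: [0.4428, -0.0327, 0.342]
orientation: [179.5, 0.1, 71.9]
force: [0.4, -0.1, -0.8]
opening: 0.0003
```

Run:
```python
from h import *
o=sensors.get_obs();print(o["clock"],o["tool_pos"],o["force"])
s=save("scene","s4.png",(240,100,400,220),4)
save("wrist","w4.png")
```

```text
6.0 [ 0.44280203 -0.03267451  0.34198978] [ 0.42960566 -0.05587462 -0.79729128]
```

View pics/s4.png

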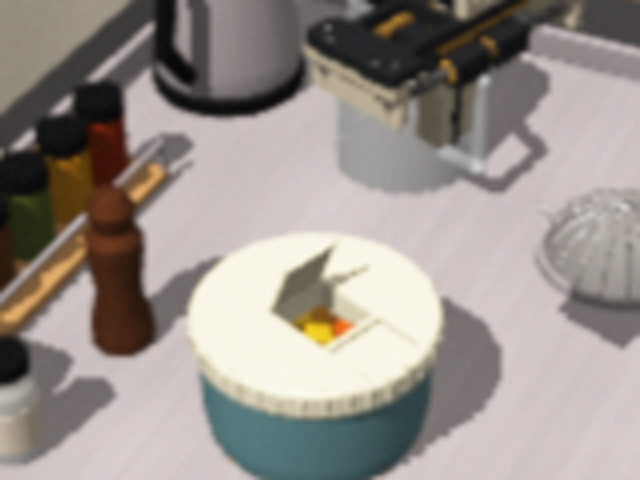

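View pics/w4.png

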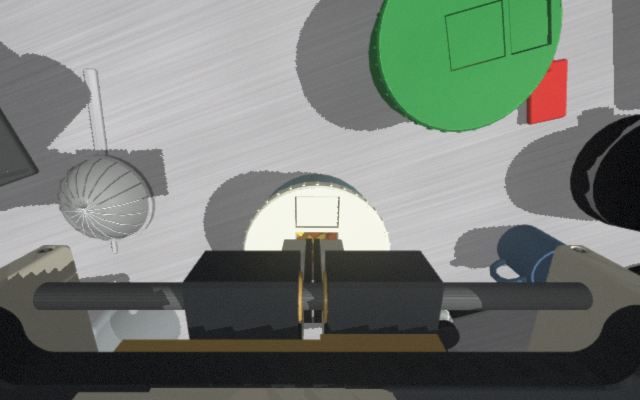

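The flap is open in the scene picture (about (305,290) in the crop), with the yellow and red contents showing. I'll move the hand well clear and check from above.

>>> {"fn": "send_rows", "kwargs": {"commands": [[1,[-0.05,-0.14,0],[0,0,0]],[1,[-0.07,-0.16,0],[0,0,0]],[1,[-0.07,-0.16,0],[0,0,0]],[1,[-0.07,-0.16,0],[0,0,0]],[1,[-0.05,-0.16,0],[0,0,0]],[1,[0,-0.16,0],[0,0,0]],[1,[0,-0.16,0],[0,0,0]],[1,[0,-0.1,0],[0,0,0]],[1,[0,0,0],[0,0,0]],[1,[0,0,0],[0,0,0]]]}}

```text
clock: 7.1
tool_pos: [0.3521, -0.3407, 0.3219]
orientation: [-178.7, 0.2, 71.9]
force: [-0.8, -0.5, -0.4]
opening: 0.0004
```

Run:
```python
from h import *
o=sensors.get_obs();print(o["clock"],o["tool_pos"],o["force"])
s=save("top","t5.png")
a=dict(np.load("pics/top0.npz"))
P=np.array([[pt(s,u,v) for u in range(290,390)] for v in range(150,250)])
C=np.array([0.5585,-0.063]);ax=np.array([np.cos(np.radians(162.5)),np.sin(np.radians(162.5))])
Q=P.reshape(-1,3); r=(Q[:,:2]-C)@ax; t=(Q[:,:2]-C)@np.array([-ax[1],ax[0]])
k=(abs(t)<24)&(abs(r)<90)&(np.linalg.norm(Q[:,:2]-C,axis=1)<.1)&(Q[:,2]>.125)
print(k.sum())
for rr,z in sorted(zip(r[k],Q[k,2]))[::6]: print(round(rr*1e3,1),round(z*1e3,1),end="; ")
m=(abs(r-.066)<.012)&(abs(t)<.02);print("\nbutton z",np.median(Q[m,2]))
m=(r<-.04)&(np.linalg.norm(Q[:,:2]-C,axis=1)<.09);print("lid z",np.median(Q[m,2]))
c=s["color"]; m=((abs(P[:,:,2]-.12)<.012)&(c[150:250,290:390].min(2)>150)).astype(np.uint8)
cn=max(cv2.findContours(m,0,2)[0],key=cv2.contourArea)
w=np.array([ray(s,q[0][0]+290,q[0][1]+150,.12)[:2] for q in cn],np.float32);print(cv2.fitEllipse(cv2.convexHull(w)))
df=cv2.absdiff(c,a["color"]).max(2); cv2.imwrite("pics/diff.png",df)
```

```text
7.1 [ 0.35206085 -0.34071167  0.32193904] [-0.76482996 -0.45878139 -0.4330395 ]
114
-93.8 126.1; -33.3 125.2; -23.9 130.9; -21.7 137.4; -19.8 140.7; -17.9 145.8; -16.6 148.6; -15.2 154.8; -13.6 157.1; -11.9 159.9; -10.3 165.7; -8.8 169.4; -7.8 170.4; -6.5 173.3; -6.1 171.7; -5.3 169.5; -4.7 177.0; -4.2 168.2; -3.4 173.6; 
button z 0.11652317632363973
lid z 0.11922857066867243
((0.5579088926315308, -0.06411991268396378), (0.20319068431854248, 0.20454105734825134), 68.85079193115234)
```

View pics/t5.png

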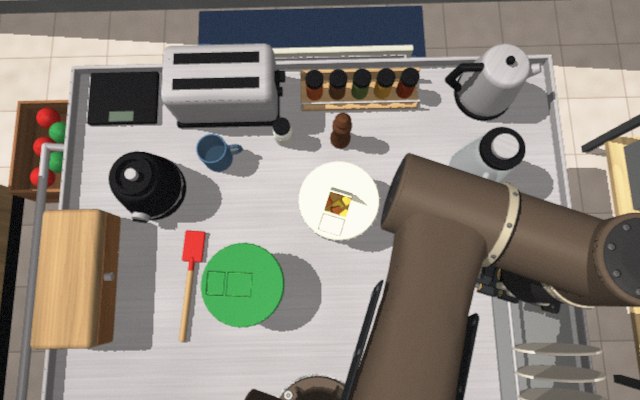

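View pics/diff.png

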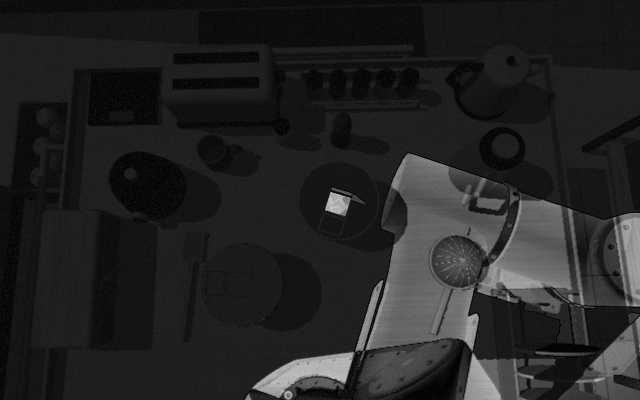

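The flap edge is 56 mm above the lid, about 1.2 rad open. The button is back up, 2.7 mm below the lid face, and the tub hasn't moved. The hand is well clear, so I'm handing in.

Run:
```python
from h import *
o=sensors.get_obs();print(o["clock"],abs(o["qvel"]).max(),o["force"])
print(order.close_job())
```

```text
7.15 1.445150533836216 [ 0.2876247  -0.22990387 -0.00762642]
the job is handed in; nothing more can be done
None
```

The tub's flap is open, the button is back up, and the job is handed in at 7.15 s of robot time.

**What I did:** I found the button by its thin dark seam in the top and wrist views, which agreed to about 1 mm. It lies in direction 162°, 64–66 mm from the lid centre. I set the shut fingertips inside the well and felt contact at z = 0.1176, the height given for the button top. I then pressed about 6 mm at no more than 5 N, held briefly, rose straight up and moved the hand away.

**Last checks:**
- **Flap:** its free edge is about 56 mm above the lid, which works out at about 1.2 rad (fully open).
- **Button:** its top reads 2.7 mm below the lid face, so it is back up.
- **Tub:** the lid centre moved by no more than about 1 mm, which is within measuring error.
- **Bystanders:** the before/after top pictures show no shift in those in view. The arm hid the sieve and part of the jug in the last top picture. Both looked in place in the scene picture taken just before, and the hand then passed well above them.
- **Hand:** it was clear of everything, with the force reading near zero.

On the first descent the hand drifted about 12 mm sideways. I corrected that while still more than 30 mm above the lid.

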